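Slide a stock carton down a freshly painted lane

TASK

On the plywood board, push the closed stock carton into the lane between the two low guide rails and on down the lane until it sits square against the wooden end stop. The rails have just been painted, so neither the carton nor the robot may touch either of them. Only push the carton gently along the board with the fingers, do not grip, lift or tip it, and leave the tumbler, the tape roll and the board eraser where they are.

Things in the scene. Friction and masses are not known exactly. Their poses are not given: they have to be found in the camera images.
- tray: Fixed plywood board, 440 x 270 x 12 mm, flat on the table, roughly crosswise before the robot, the lane running from its left to its right. Origin: centre of the underside, at table height. x points down the lane, y to the left looking down it, z up. Open apron: x from -220 to -10 mm; lane with rails: x from -10 to 200 mm. The carton slides on the upper face (z = 12 mm).
- rail_left: White-painted fixed rail, left of the lane looking down it: 210 mm long (its x), 12 mm thick, 20 mm high above the board. Origin: centre of its underside, on the board's upper face, at x = 95, y = 61 mm in the board's frame. The clear lane between the rails is 110 mm wide (10 mm to spare on each side of the carton).
- rail_right: The same rail at the right of the lane, at x = 95, y = -61 mm in the board's frame.
- lane_mouth (a point): Point on the board's upper face in the middle of the lane's open mouth, level with the near ends of the rails (x = -10, y = 0 in the board's frame).
- lane_end (a point): Point on the board's upper face at the foot of the end stop's near face, in the middle of the lane (x = 200, y = 0 in the board's frame). The end stop is a fixed bare wooden block across the lane, 134 mm wide, 45 mm high above the board; the carton may touch it.
- carton: Closed taped cardboard carton, 120 mm long (x), 90 mm wide (y), 65 mm high, rigid, loose, 0.3 to 0.55 kg; 1.5 to 4 N push it along. Origin: centre of its underside. It starts upright on the apron, up to 45 mm to either side of the lane's middle line and up to 0.3 rad askew, its x pointing roughly down the lane. Home, its centre is at x = 140 mm in the board's frame.
- tumbler: Bystander: aluminium drinking tumbler with a grey lid, 72 mm in diameter, 120 mm high, upright on the table beyond the end stop. Origin: centre of its underside.
- tape_roll: Bystander: roll of paper tape lying flat on the table beyond the end stop, 84 mm in diameter, 60 mm hole, 24 mm high. Origin: centre of its underside.
- eraser: Bystander: black whiteboard eraser with grey felt, 110 x 50 x 32 mm, lying on the table to the left of the board's apron (the side farther from the robot). Origin: centre of its underside; x along its length.
Things that resemble listed ones, but are neither listed nor needed, are in the scene too. What is meant by the carton is not blue, green or red, and is the larger of those in its own colour.

How it is judged (in metres and radians):
At the end, for the whole second after the job is handed in: The carton stands flat on the board in the lane, at rest, its front within 8 mm of the end stop and square to it within 0.12 rad, between the rails and released (x of carton in the frame of tray between 0.132 and 0.146 m and y of carton in the frame of tray between -0.0115 and 0.0115 m and z of carton in the frame of tray between 0.008 and 0.016 m and angle between the x axis of carton and the x axis of tray, either way round below 0.12 rad and angle between carton's own z axis and vertical below 0.05 rad and linear speed of carton below 0.01 m/s); the robot touches nothing.
It fails at once if a rail is touched by the carton, the robot or anything else (contact force between any of rail_left, rail_right and anything else above 0.2 N).
It fails at once if the carton is lifted more than 8 mm off the board, or pushed off it (z of carton in the frame of tray above 0.02 m or z of carton in the frame of tray below 0.004 m).
It fails at once if the carton is tipped by more than 0.2 rad (angle between carton's own z axis and vertical above 0.2 rad).
It fails at once if the carton is gripped or crushed: more than 60 N of the fingers on it (contact force between the fingers and carton above 60 N).
It fails at once if a bystander is moved by more than 15 mm (distance of any of tumbler, tape_roll, eraser from where it was at the start of the episode above 0.015 m).
It also fails if it takes over 58 s, if anything falls off the work surface, if the arm or the gripper's body presses on something with over 40 N, if the wrist force passes 120 N, or if a joint passes its speed limit or range.

ROBOT

A 6-joint arm with a two-finger parallel gripper is mounted at the origin on the work surface. World frame = base frame: x ahead of the robot, y to its left, z up, the work surface at z = 0. Lengths are in mm, angles in degrees, forces in N, time in s.
With the tool pointing down it reaches from about 325 to 925 mm from the base axis. Payload 3.1 kg.
Tool frame: the origin (TCP) lies at the very end of the fingers, on their centre line; the grasp point (between the pads) lies grasp_offset behind it (grasp_offset is the distance from the TCP to the grasp point, in mm); z points along the fingers, y is the line along which they close (so a half turn about z gives the same grasp; the last joint's range is limited). The gripper opens to 85 mm and grips with 20 to 120 N. Pads are 22 mm wide; open, the fingers measure 114 mm over their backs; the gripper's body (76 mm by 85 mm) begins 54 mm behind the grasp point. The pads swing forward as they close: fully open they stand 13 mm farther back than shut.
Start: joints at [-73.064, 12.427, 92.441, -0, 75.132, -6.429], TCP at [247.891, -573.75, 231.3] pointing down, gripper open.
Joint ranges: [-157.48, 157.48], [-44.54, 120.13], [17.64, 146.25], [-64.5, 244.5], [7.68, 150.69], [-147.95, 147.95]. Speed limits (degrees/s): [159.86, 159.86, 180, 180, 180, 180].

INTERFACE

Orientations are given as [roll, pitch, yaw] about the fixed x, y, z axes, in that order (R = Rz(yaw) Ry(pitch) Rx(roll)).
In Python, from station import * gives the robot as it stands. Calls block until the motion is done:
- goto(position, orientation): joint-space move of the TCP to a pose.
- move_l(position, attitude=None, speed=150): straight line of the TCP; attitude=None keeps the orientation; speed is the mean speed in mm/s.
- move_j(angles): joint-space move.
- grip(opening, squeeze=None): finger opening in mm; squeeze is the grip in N (None keeps the last); returns when the fingers have stopped.
- wait(seconds).
- solve_ik(position, orientation): joint angles nearest the present ones, or None.
- get_obs(): the state.
- get_image(name): name is "scene" or "top"; returns the picture (384x512x3 uint8, red, green, blue); there is no depth.
- get_calibration(name): a dict with "fx", "fy", "cx", "cy" (pixels), "D" ([k1, k2, p1, p2, k3] as OpenCV has them; the pictures are not rectified), "R" (3x3) and "t" (3): a world point X has camera coordinates R X + t. Camera axes: x right, y down, z forward; pixel columns grow to the right and rows downward; lengths in mm; the calibration is good to about 2 mm. A picture is of the moment at which its call begins. get_calibration takes no time and is no camera call.
A pose or a line that the arm cannot do raises Unreachable and nothing moves.
- sign_off(): hands the job in; it is judged then, once.
Trained networks look in the newest picture that a camera, given by its name, has taken for a name from the list of things; names that differ only in an ending like _2 or _b are one class to them, and where a whole thing is asked for, a point or a joint stands for the part that bears it (a point fixed in the world has none). Each returns a list of dicts, best first, with "score" (0 to 1); they miss things now and then, are a little off and sometimes report something else, mostly with a low value. They report only what shows in the picture. A call takes as long as a camera call. They do not tell look-alikes from the thing itself.
- spot_in(name, camera): "extent" ([centre column, centre row, width, height] in pixels, round what is visible of it).
- regions_of(name, camera): "region" (384x512 bool, what is visible of it) and "extent" ([centre column, centre row, width, height] in pixels, round what is visible of it).
The state is a dict: "t": time; "joint_pos": joint angles; "qvel": joint speeds; "effort": joint torques, N m; "tcp_pos": TCP position; "ee_rot": TCP orientation; "wrist_force": force on the tool from outside, world axes, zero at the start; "moment": the same for the moment, N m; "grip_width": finger opening in mm; "grip_force": force on a finger pad.
Only numpy, scipy, OpenCV 4.12 (cv2) and the standard library are available. Lean on these libraries where they do the work, as an engineer would, in place of code of your own. Each camera call takes 0.05 s, during which the arm holds its last target. There are 200 camera calls.

## Working session

There is one attempt and no reset: what is moved stays moved. The work goes in short steps, each a Python script; the robot and the scene stay as the last script left them, time stands still between calls to the robot, and variables do not carry over. Pictures are saved under pics/ and viewed, at most 10 in all, crops included, and the job is handed in when it is done.

```bash
ls; mkdir -p pics
python3 - <<'E'
from station import *
import cv2, numpy as np
for n in ["scene","top"]:
    im=get_image(n); cv2.imwrite(f"pics/{n}0.png",cv2.resize(im[:,:,::-1],(800,600)))
    c=get_calibration(n); print(n,{k:np.round(v,3).tolist() for k,v in c.items()}, (-np.array(c["R"]).T@np.array(c["t"])).round())
    for o in ["carton","tray","rail_left","tumbler","tape_roll","eraser"]:
        print(o,[(round(float(d["score"]),2),np.round(d["extent"]).tolist()) for d in spot_in(o,n)[:4]])
o=get_obs();print(o["t"],o["tcp_pos"],o["ee_rot"],o["grip_width"],o["wrist_force"]);
try: print(grasp_offset)
except Exception as e: print(e)
E
```

```text
pics
scene {'fx': 351.994, 'fy': 351.994, 'cx': 251.552, 'cy': 190.502, 'D': [-0.109, 0.0, 0.0, 0.0, 0.0], 'R': [[-0.088, 0.996, 0.004], [0.706, 0.065, -0.705], [-0.703, -0.059, -0.709]], 't': [50.986, -348.904, 1380.9]} [1221.   53.  733.]
carton [(0.83, [319.0, 298.0, 59.0, 54.0]), (0.7, [291.0, 221.0, 52.0, 44.0]), (0.66, [370.0, 229.0, 35.0, 41.0]), (0.63, [339.0, 141.0, 48.0, 40.0])]
tray [(0.73, [245.0, 217.0, 174.0, 97.0]), (0.59, [209.0, 219.0, 75.0, 22.0])]
rail_left [(0.7, [210.0, 220.0, 72.0, 19.0])]
tumbler [(0.74, [133.0, 199.0, 34.0, 49.0]), (0.24, [153.0, 178.0, 30.0, 27.0])]
tape_roll [(0.71, [152.0, 179.0, 30.0, 29.0])]
eraser [(0.76, [242.0, 277.0, 52.0, 35.0])]
top {'fx': 373.772, 'fy': 373.772, 'cx': 256.91, 'cy': 189.817, 'D': [-0.027, 0.0, 0.0, 0.0, 0.0], 'R': [[-0.007, -1.0, -0.012], [-0.991, 0.009, -0.136], [0.136, 0.01, -0.991]], 't': [-19.866, 529.376, 992.715]} [ 389.  -35. 1055.]
carton [(0.96, [210.0, 151.0, 46.0, 37.0]), (0.94, [152.0, 296.0, 52.0, 61.0]), (0.82, [138.0, 158.0, 36.0, 36.0]), (0.81, [194.0, 86.0, 38.0, 42.0])]
tray [(0.87, [252.0, 176.0, 166.0, 109.0])]
rail_left [(0.92, [288.0, 156.0, 77.0, 11.0])]
tumbler [(0.93, [365.0, 156.0, 34.0, 28.0])]
tape_roll [(0.9, [364.0, 212.0, 32.0, 30.0])]
eraser [(0.61, [251.0, 104.0, 38.0, 25.0])]
0.7 [ 247.86506968 -573.79956683  231.36852186] [1.79993969e+02 3.36809911e-03 2.33647796e+01] 85.42164139409641 [0.49145712 0.51827189 0.11470339]
18.700000000000003
```

View pics/top0.png

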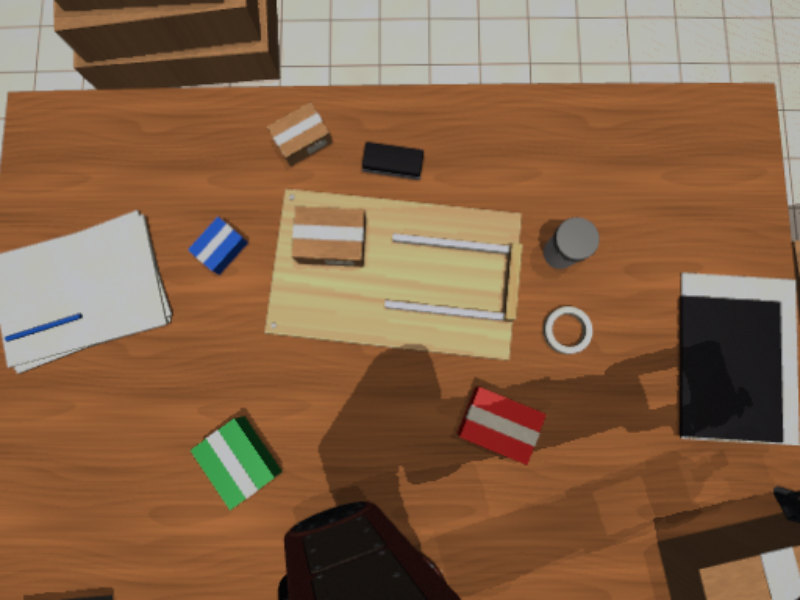

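View pics/scene0.png

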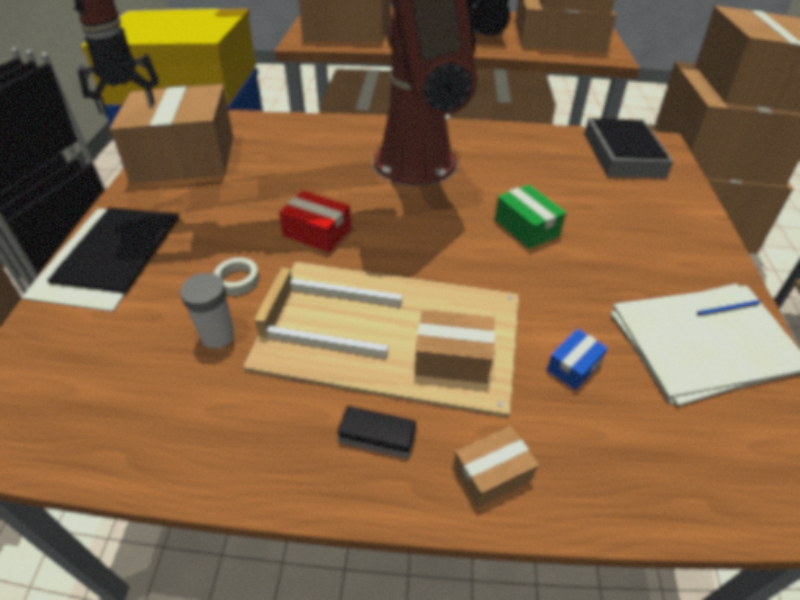

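The tan boxes are the one on the board (top, full-res ≈(210,151)), the smaller one behind it (194,86), and a big off-board box at the table's right rear. The one on the board's apron fits: it is brown and larger than its (194,86) twin. I'll fit the poses and check them in an enlarged crop.

```bash
cat > h.py <<'E'
from station import *
import cv2, numpy as np
from scipy.optimize import minimize
def proj(P,c):
    return cv2.projectPoints(np.float64(P).reshape(-1,3),cv2.Rodrigues(np.float64(c["R"]))[0],np.float64(c["t"]),
      np.array([[c["fx"],0,c["cx"]],[0,c["fy"],c["cy"]],[0,0,1.]]),np.float64(c["D"]))[0].reshape(-1,2)
def box(x0,x1,y0,y1,z0,z1): return np.array([[x,y,z] for x in(x0,x1) for y in(y0,y1) for z in(z0,z1)],float)
def place(P,q):
    a=q[2];c,s=np.cos(a),np.sin(a); return np.c_[P[:,0]*c-P[:,1]*s+q[0],P[:,0]*s+P[:,1]*c+q[1],P[:,2]]
TRAY=np.vstack([box(-220,220,-135,135,0,12),box(200,218,-67,67,12,57)])
CART=box(-60,60,-45,45,12,77)
S=8
def soft(h): # antialiased hull mask
    m=np.zeros((384,512),np.uint8); cv2.fillConvexPoly(m,np.round(h*2**S).astype(np.int32),255,cv2.LINE_AA,S); return m/255.
def fit(P,q0,obs):
    # obs: list of (cam, mask); maximise overlap of the silhouettes
    C={n:get_calibration(n) for n,_ in obs}
    def cost(u):
        q=[u[0],u[1],u[2]/100]; e=0
        for n,m in obs:
            s=soft(cv2.convexHull(proj(place(P,q),C[n]).astype(np.float32))[:,0]); e+=np.abs(s-m).sum()/m.sum()
        return e
    u0=np.array([q0[0],q0[1],q0[2]*100]); sc=15
    for _ in range(3):
        r=minimize(cost,u0,method="Nelder-Mead",options=dict(initial_simplex=np.vstack([u0]+[u0+sc*np.eye(3)[i] for i in range(3)]),xatol=.05,fatol=1e-5)); u0=r.x; sc/=3
    return np.array([r.x[0],r.x[1],r.x[2]/100]),r.fun
def pix(uv,z,c):
    K=np.array([[c["fx"],0,c["cx"]],[0,c["fy"],c["cy"]],[0,0,1.]])
    d=np.r_[cv2.undistortPoints(np.float64([[uv]]),K,np.float64(c["D"]))[0,0],1]; R=np.array(c["R"]);o=-R.T@np.array(c["t"]);d=R.T@d
    return o+d*(z-o[2])/d[2]
def rel(q,T):
    a=T[2];d=q[:2]-T[:2];return np.array([d[0]*np.cos(a)+d[1]*np.sin(a),-d[0]*np.sin(a)+d[1]*np.cos(a),q[2]-a])
def see(name,P,q0,cams=("top",),hull=False):
    obs=[]
    for n in cams:
        get_image(n); pr=proj(place(P,q0),get_calibration(n)).mean(0)
        R=[r for r in regions_of(name,n) if np.hypot(*(np.array(r["extent"][:2])-pr))<35]
        if not R: print("missed",name,n); continue
        m=max(R,key=lambda r:r["score"])["region"].astype(np.uint8)
        if hull:
            h=cv2.convexHull(cv2.findNonZero(m))[:,0]; m=np.zeros_like(m); cv2.fillConvexPoly(m,h,1)
        obs.append((n,m.astype(float)))
    return fit(P,q0,obs)
E
python3 - <<'E'
from h import *
c=get_calibration("top")
k=[pix(np.array(p)*.64,12,c) for p in [(286,190),(521,213),(510,358),(266,333)]]
print(np.round(k)); m=np.mean(k,0); d=k[1]-k[0]+k[2]-k[3]
T0=np.array([m[0],m[1],np.arctan2(d[1],d[0])]); print("T0",T0)
g=pix((210,148),77,c); q0=np.array([g[0],g[1],T0[2]])
for cams in (("top",),("scene",),("top","scene")):
    T,e=see("tray",TRAY,T0,cams,True); q,f=see("carton",CART,q0,cams)
    print(cams,T.round(3),round(e,3),q.round(3),round(f,3),rel(q,T).round(3))
    if cams==("top",): T1,q1=T,q
for n,off in (("top",(130,90)),):
    im=cv2.resize(get_image(n)[90:240,150:350],None,fx=4,fy=4)[:,:,::-1].copy()
    def dr(P,q,col,idx):
        p=(proj(place(P,q),get_calibration(n))-[150,90]+.5)*4
        for i,j in idx: cv2.line(im,tuple(int(v) for v in p[i]),tuple(int(v) for v in p[j]),col,1)
    dr(TRAY,T1,(0,0,255),[(1,3),(3,7),(7,5),(5,1)])
    E=[(1,3),(3,7),(7,5),(5,1)]
    dr(CART,q1,(255,0,0),E+[(0,2),(2,6),(6,4),(4,0)])
    for y in(61,-61): dr(box(-10,200,y-6,y+6,12,32),T1,(0,160,0),E)
    cv2.imwrite("pics/crop1.png",im)
E
```

```text
[[ 734.  189.   12.]
 [ 686. -245.   12.]
 [ 421. -216.   12.]
 [ 469.  220.   12.]]
T0 [577.32467483 -12.8806896   -1.68127366]
missed tray top
('top',) [577.325 -12.881  -1.681] 0.0 [636.689 103.616  -1.633] 0.06 [-1.22331e+02  4.61590e+01  4.80000e-02]
missed tray scene
missed carton scene
('scene',) [577.325 -12.881  -1.681] 0.0 [638.182 100.857  -1.681] 0.0 [-119.754   47.947    0.   ]
missed tray top
missed tray scene
('top', 'scene') [577.325 -12.881  -1.681] 0.0 [638.92  104.415  -1.627] 0.174 [-1.23371e+02  4.82880e+01  5.40000e-02]
```

View pics/crop1.png

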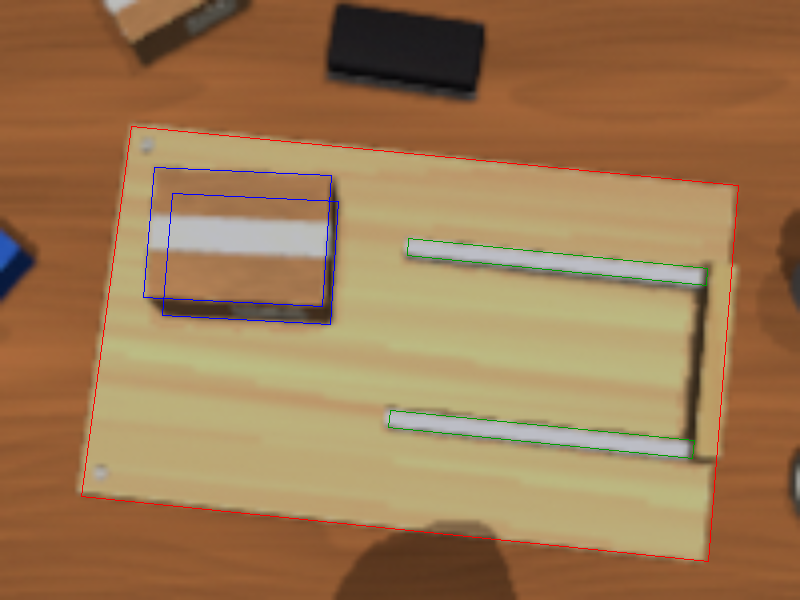

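The crop shows the brown taped carton at (240,245), and the board, rail and carton overlays all fit. The carton is at board (-122, 46) mm, 0.05 rad. Next I'll push it sideways with two fingers to the middle line.

```bash
cat >> h.py <<'E'
T=np.array([577.3,-12.9,-1.6813])
def W(x,y,z): return place(np.array([[x,y,z]],float),T)[0]
YS=np.degrees(T[2])+90   # tool y along the board's x (side pushes)
def ik(p,o):
    return solve_ik(list(p),list(o))
def st(): 
    o=get_obs(); print("t",round(o["t"],1),"tcp",rel(np.r_[o["tcp_pos"][:2],0],T)[:2].round(1),round(o["tcp_pos"][2],1),"F",np.round(o["wrist_force"],1),"w",round(o["grip_width"],1))
    return o
E
python3 - <<'E'
from h import *
for y in (YS+90,YS-90): print(y,[None if (j:=ik(W(x,0,60),[180,0,y])) is None else np.round(j) for x in(-215,60)])
print(ik(W(-122,118,150),[180,0,YS]))
grip(50)
goto(list(W(-122,118,150)),[180,0,YS]); st()
move_l(list(W(-122,118,27)),speed=100); st()
move_l(list(W(-122,75,27)),speed=50); st()
move_l(list(W(-122,62,27)),speed=30); st()
q,f=see("carton",CART,np.array([*W(-122,5,0)[:2],T[2]])); print(rel(q,T).round(3),f)
cv2.imwrite("pics/side.png",cv2.resize(get_image("top")[90:240,120:320],None,fx=4,fy=4)[:,:,::-1])
E
```

```text
83.66860590465468 [array([12., 24., 97., -0., 58., 18.]), array([-14.,  18., 106.,  -0.,  56.,  -8.])]
-96.33139409534532 [None, None]
[ 2.04632680e+00  2.69807327e+01  8.26201937e+01 -2.54444375e-14
  7.03990736e+01  9.83777209e+01]
t 4.9 tcp [-121.   118.3] 150.2 F [0.2 0.1 0.5] w 49.8
t 6.2 tcp [-122.2  118.9] 28.2 F [-0.8  0.2 -0.8] w 50.0
t 7.2 tcp [-122.1   74.7] 27.0 F [1.4 1.2 0.8] w 50.0
t 7.8 tcp [-122.    61.1] 26.8 F [2.2 0.1 0.6] w 50.0
[-76.391 -16.677   0.904] 2.8122687855098465
```

View pics/side.png

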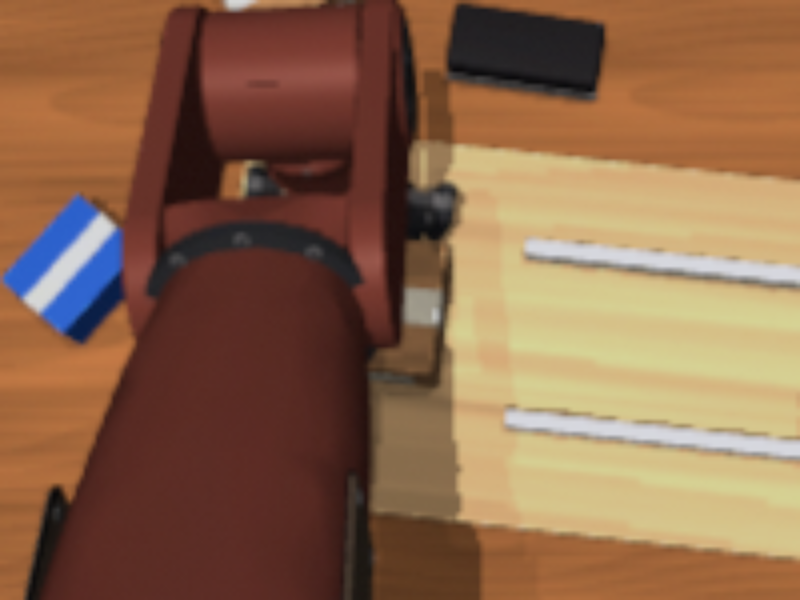

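The carton (right end at ≈(420,310)) has moved to roughly mid-lane. The arm hides the rest, so I'll back off and measure.

Run:
```python
from h import *
move_l(list(W(-122,100,27)),speed=100)
move_l(list(W(-122,110,150)),speed=150)
goto(list(W(-240,0,160)),[180,0,YS+90]); st()
q0=np.array([*W(-122,4,0)[:2],T[2]])
for n in ("top","scene"):
    try:
        q,f=see("carton",CART,q0,(n,)); print(n,rel(q,T).round(3),f)
    except Exception as e: print(n,e)
a=cv2.resize(get_image("top")[90:240,120:320],(400,300)); b=cv2.resize(get_image("scene")[140:290,150:350],(400,300))
cv2.imwrite("pics/rear.png",np.hstack([a,b])[:,:,::-1])
```

```text
t 10.7 tcp [-2.397e+02 -1.000e-01] 159.3 F [ 0.5 -1.   0.8] w 50.0
top [-1.2314e+02  2.7880e+00  4.0000e-03] 0.07278949315575287
scene [-1.25136e+02  6.00100e+00 -1.30000e-02] 0.04804066240367273
```

View pics/rear.png

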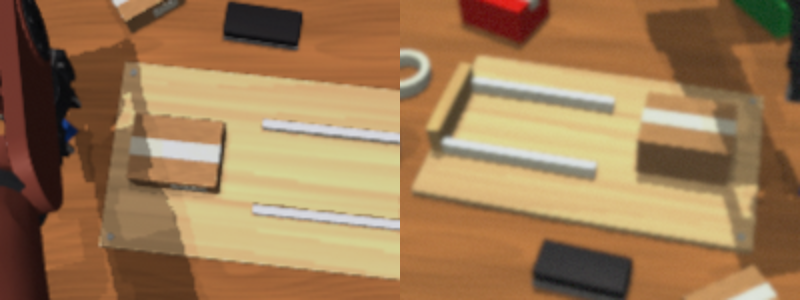

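The carton sits square at y≈3–5 mm. Next I'll push it from the rear to just short of the mouth and measure again.

Run:
```python
from h import *
move_l(list(W(-218,3,44)),speed=100); st()
move_l(list(W(-153,3,44)),speed=40); st()
q0=np.array([*W(-80,3,0)[:2],T[2]])
for n in ("top","scene"):
    try:
        q,f=see("carton",CART,q0,(n,)); print(n,rel(q,T).round(3),f)
    except Exception as e: print(n,e)
c=get_calibration("scene")
a=get_image("top"); b=get_image("scene"); 
def dr(im,n,P,q,col,o):
    im=cv2.resize(im[o[1]:o[1]+150,o[0]:o[0]+100+0],None,fx=4,fy=4) if 0 else im
    return im
out=[]
for n,im,o in (("top",a,(150,90)),("scene",b,(150,150))):
    v=cv2.resize(im[o[1]:o[1]+150,o[0]:o[0]+200],(800,600))[:,:,::-1].copy()
    for P in (box(-10,200,55,67,12,32),box(-10,200,-67,-55,12,32)):
        p=(proj(place(P,T),get_calibration(n))-o+.5)*4
        for i,j in [(1,3),(3,7),(7,5),(5,1)]: cv2.line(v,tuple(map(int,p[i])),tuple(map(int,p[j])),(0,160,0),1)
    out.append(v[100:500] if n=="top" else v[100:500])
cv2.imwrite("pics/mouth.png",cv2.resize(np.vstack(out),(600,600)))
```

```text
t 12.4 tcp [-218.4    3.9] 45.1 F [-0.1  1.  -0.6] w 50.0
t 14.1 tcp [-152.9    3. ] 44.0 F [-0.6  1.2  0.3] w 49.9
top [-7.6021e+01  2.9080e+00  7.0000e-03] 0.19197622974423414
scene [-8.3749e+01  4.4210e+00  1.6000e-02] 0.08791226878999239
```

View pics/mouth.png

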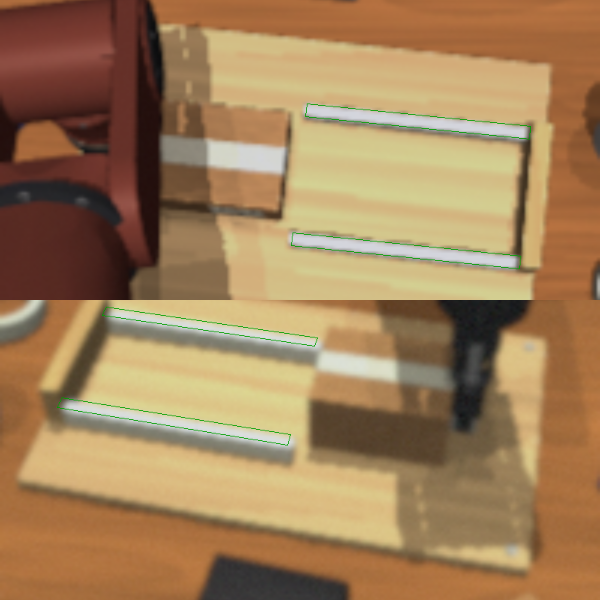

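The carton is at y≈3, square, front at x≈-20. The top-view overlay lies right on the rails; the scene view is ~2 mm off. I'll push on, drifting 3 mm right.

Run:
```python
from h import *
def chk(x):
    q0=np.array([*W(x,2,0)[:2],T[2]])
    for n in ("top","scene"):
        try:
            q,f=see("carton",CART,q0,(n,)); print(n,rel(q,T).round(3),round(f,3))
        except Exception as e: print(n,e)
move_l(list(W(-90,1.5,44)),speed=40); st(); chk(-17)
move_l(list(W(30,0,44)),speed=40); st(); chk(103)
a=get_image("top")[90:240,200:350]; b=get_image("scene")[150:300,130:280]
cv2.imwrite("pics/lane.png",np.hstack([cv2.resize(v,(400,400)) for v in (a,b)])[:,:,::-1])
```

```text
t 16.2 tcp [-89.9   1.5] 44.0 F [-0.3  1.9 -1.1] w 50.0
top [-14.078   1.448  -0.018] 0.411
scene [-18.271   3.068   0.085] 0.12
t 19.5 tcp [30. -0.] 44.0 F [-1.2  2.8 -1. ] w 50.1
top [ 1.01054e+02  2.30000e-02 -2.00000e-02] 0.9
scene [103.423   1.261   0.176] 0.258
```

View pics/lane.png

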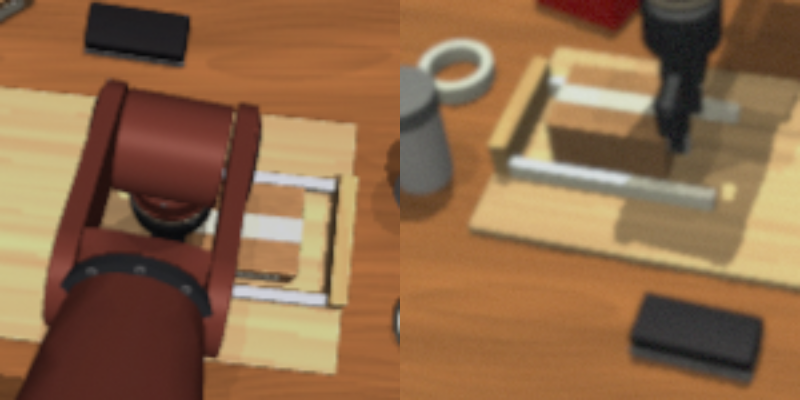

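The carton is centred and square in the lane, with ~35 mm to go to the stop. I'll finish in slow steps guarded by force.

Run:
```python
from h import *
move_l(list(W(58,0,44)),speed=35); o=st()
x=58
while x<76:
    x+=1; move_l(list(W(x,0,44)),speed=10); o=get_obs(); F=np.array(o["wrist_force"]); print(x,F.round(1))
    if np.linalg.norm(F[:2])>6: break
st()
move_l(list(W(40,0,44)),speed=60)
move_l(list(W(20,0,160)),speed=120)
goto(list(W(-240,0,200)),[180,0,YS+90]); st()
q0=np.array([*W(140,0,0)[:2],T[2]])
for n in ("top","scene"):
    q,f=see("carton",CART,q0,(n,)); print(n,rel(q,T).round(3),round(f,3))
cv2.imwrite("pics/end.png",cv2.resize(get_image("top")[90:240,180:380],(800,600))[:,:,::-1])
```

```text
t 20.8 tcp [58.6  0.4] 44.3 F [-0.1  0.3 -0.1] w 50.1
59 [1.  0.8 1. ]
60 [1.  5.3 2.3]
61 [0.4 5.7 2.1]
62 [0.9 4.8 2.4]
63 [0.8 4.6 2.9]
64 [0.5 5.1 2.2]
65 [1.  4.5 1.6]
66 [0.8 5.7 2.4]
67 [0.5 4.9 2.4]
68 [1.4 8.2 3.1]
t 23.3 tcp [66.5  0.4] 44.4 F [1.4 8.2 3.1] w 50.0
t 26.0 tcp [-2.388e+02 -1.000e-01] 199.2 F [ 0.2 -0.5  0. ] w 49.9
top [ 1.36228e+02 -1.42000e-01  1.60000e-02] 0.051
scene [ 1.34411e+02 -3.03000e+00  7.60000e-02] 0.13
```

View pics/end.png

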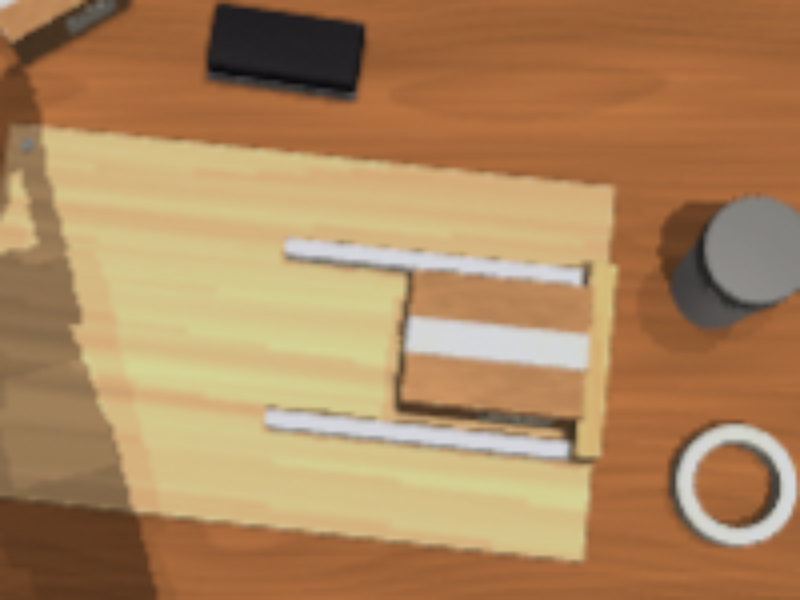

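The picture shows the carton centred, with its front at the stop (≈(590,335)). The fit gives x≈136, which may still leave a gap of up to ~4 mm, so I'll press once more gently until contact is unmistakable.

Run:
```python
from h import *
goto(list(W(20,0,160)),[180,0,YS+90])
move_l(list(W(45,0,44)),speed=100)
move_l(list(W(64,0,44)),speed=30); st()
x=64
while x<76:
    x+=1; move_l(list(W(x,0,44)),speed=10); o=get_obs(); F=np.array(o["wrist_force"]); print(x,F.round(1),rel(np.r_[o["tcp_pos"][:2],0],T)[:2].round(1))
    if np.linalg.norm(F[:2])>14: break
move_l(list(W(40,0,44)),speed=60)
move_l(list(W(20,0,160)),speed=120)
goto(list(W(-240,0,200)),[180,0,YS+90]); st()
q,f=see("carton",CART,np.array([*W(140,0,0)[:2],T[2]])); print(rel(q,T).round(3),round(f,3))
```

```text
t 29.4 tcp [64.1 -0. ] 44.0 F [-0.9  0.7 -0.8] w 49.8
65 [-0.   0.3  0.1] [64.9 -0. ]
66 [ 0.4  0.6 -0. ] [66.  0.]
67 [-0.2  1.8  0.7] [66.5 -0. ]
68 [1.  6.5 0.3] [66.5  0.1]
69 [1.9 7.8 0.4] [66.5  0.3]
70 [ 3.6 11.4  1.3] [66.6  0.4]
71 [ 4.5 14.2  1.2] [66.6  0.5]
t 34.0 tcp [-2.387e+02 -1.000e-01] 199.1 F [-0.7 -1.3 -0.2] w 50.1
[ 1.36153e+02 -8.81000e-01 -3.40000e-02] 0.092
```

The arm stalls at x=66.5 while the force climbs to about 14 N, so the carton is hard against the stop.

```bash
python3 -c "
from station import *
print(sign_off())"
```

```text
the job is handed in; nothing more can be done
None
```

The carton sits against the end stop, centred in the lane to about 1 mm and square to about 0.03 rad; I saw no contact with the rails and the bystanders in view looked undisturbed, and I handed the job in at about 34 s (no verdict was shown).

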